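# Press a glued mosaic in the screw press

### The arm

A 6-joint arm with a two-finger parallel gripper is mounted at the origin on the work surface. World frame = base frame: x ahead of the robot, y to its left, z up, the work surface at z = 0. Lengths are in m, angles in degrees, forces in N, time in s.
With the tool pointing down it reaches from about 0.375 to 0.9 m from the base axis. Payload 3.1 kg.
Tool frame: the origin (TCP) lies on the centre line of the jaws, within the pads' length; the fingertips stand 25 mm ahead of it and the grasp point (between the pads) lies 6 mm ahead of it; z points along the fingers, y is the line along which they close (so a half turn about z gives the same grasp; the last joint's range is limited). The gripper opens to 87 mm and grips with 3 to 60 N. Pads are 19 mm wide; open, the fingers measure 117 mm over their backs; the gripper's body (75 mm by 190 mm) begins 51 mm behind the grasp point.
Start: joints at [-83.967, 30.224, 82.088, -0, 67.689, -10.227], TCP at [0.175, -0.6, 0.248] pointing down, gripper open.
Joint ranges: [-176.69, 176.69], [-43.24, 126.21], [12.49, 139.97], [-82, 262], [0, 151.66], [-163.58, 163.58]. Speed limits (degrees/s): [159.86, 159.86, 180, 180, 180, 180].

### API

Orientations are given as a 3x3 rotation matrix whose columns are the frame's x, y, z axes.
In Python, from rig import * gives the robot as it stands.
- The arm moves only by the tool step_arm, never from a script. Its argument "steps" is a list of rows, each a list of 7 numbers: the shift along the tool's x, y, z normalised to -1 to 1, where 1 is 0.3 m, then the turn, a rotation vector about the tool's x, y, z normalised to -1 to 1, where 1 is 45 degrees, then the gripper's target within -1 to 1 (shut at 1, half-way at 0, fully open at -1). A call has 1 to 8 rows; each row is the pose to reach, as a shift and turn from the pose commanded when the call began, along the tool's axes at that moment; what a row does not reach only later rows make up. A row lasts 1/12 s, in which the tool goes at most 41.7 mm and 7.16 degrees, less where a joint would pass 70% of its speed; a pose out of reach is approached as far as the arm can. A call with a number of a shift or a turn outside -1 to 1 is refused whole. A call with a gripper value outside its range is refused whole. The fingers move at their own pace and stop on an object; the grip force is fixed at half the most. Time passes only in rows, so rows that repeat a pose let the fingers close. It gives the time, the measured TCP pose, the force, the opening and the grip force at its end, in the units of the state.
- read_state(): the state, without advancing time (a new reading comes with each control period).
- capture(name): name is "scene" or "side" or "wrist"; returns a dict with "image" (400x640x3 uint8, red, green, blue), "vertical_fov" (degrees; the focal length in pixels is half the picture's height over the tangent of half this angle, whatever the lens; pixels are square), "cx", "cy" (the principal point, pixels), "world_from_camera" (4x4, takes a point from camera to world coordinates); the wrist camera has in their place "T_tool_cam" (4x4, takes a point from camera to tool coordinates, whose origin is the TCP and whose axes are the flange's). Camera axes: x right, y down, z forward; pixel columns grow to the right and rows downward; lengths in m; the calibration is good to about 2 mm. A picture is of the moment at which its call begins: read the wrist's pose just before it. There is no depth.
- hand_in(): hands the job in; it is judged then, once.
The state is a dict: "time_s": time; "joint_positions": joint angles; "qvel": joint speeds; "tau": joint torques, N m; "position": TCP position; "tcp_rot": TCP orientation; "force": force on the tool from outside, world axes, zero at the start; "moment": the same for the moment, N m; "opening": opening from 0.0 (shut) to 1.0 (fully open); "grasp_force": force on a finger pad.
Only numpy, scipy, OpenCV 4.12 (cv2) and the standard library are available. Lean on these libraries where they do the work, as an engineer would, in place of code of your own. Each camera call takes 0.05 s, during which the arm holds its last target. There are 200 camera calls.

### The job

Push the tray with the freshly glued mosaic fully home against the back stop of the press. Then take the crank's loose wooden sleeve between the fingers and, turning it only while the sleeve is gripped, wind it clockwise until the felt pad bears firmly on the tiles, clearly past first touch, but not so hard that the tiles crack; leave it clamped like that and let go. Do not shift the other things on the table.

Things in the scene. Friction and masses are not known exactly. Their poses are not given: they have to be found in the camera images.
- press: fixed grey screw press, bed 250 x 250 mm. Origin on the table under the screw (crank) axis; x points to its back, z up. Bed top z 25 mm, bed's front edge x -145 mm. Guide rails along x, 138 mm apart, tops z 37. Columns at y +-108 carry a beam (x -22 to 22, top z 155). Crank arm on top at z 169 to 179, 18 mm wide. The back stop is the point press_stop.
- tray: loose plywood tray 180 x 132 mm, 0.4 to 0.65 kg, on the bed between the rails, pulled out 30 to 63 mm to the front. Origin under its centre, x as the press's x. A lip along its front edge (x -90 to -82 mm) stands 37 mm tall over the underside and 132 mm wide. Glued tiles on it, tops 15 mm above the underside. Home: back edge (x 90) touches the stop. Slides with 2 to 5 N.
- platen: steel plate 105 x 105 x 20 mm under the beam, lowered by the crank; origin at its centre. Under it hangs a felt pad 95 x 95 mm of which 8 to 20 mm shows: how much differs each time and is not measured, so meeting the tiles must be felt. The pad is springy, 25 N per mm. Firm is 30 to 90 N on the tiles, aim for 60; they crack above 100 N.
- crank (a joint): crank angle, rad, growing clockwise seen from above; lowers the plate 4.77 mm per rad. At 0 the arm points 1.2 rad anticlockwise from press x and the felt is 26 to 38 mm above the tiles. Starts at 0 to 2.4. Steady friction 0.40 N m (6 N at the sleeve) holds it where left. Each 10 N on the tiles adds 0.87 N at the sleeve: 60 N is 5.2 N more than winding free, 0.5 rad past touch.
- sleeve_mid (a point): middle of the upright wooden grip sleeve at the end of the crank arm, 55 mm from the screw axis, z 211 mm. Sleeve 22 mm in diameter, 58 mm tall (z 182 to 240), free to spin on its pin, which ends at z 249. Turn the crank only while the sleeve is gripped between both fingers, not by pushing it.
- press_stop (a point): middle of the front face of the back stop (138 x 12 x 22 mm), 85 mm behind the screw axis, z 36 mm
- jar: open clear jar of tiles, 80 mm wide, 100 mm tall, bystander; origin under its centre
- bowl: mint-green bowl of tiles, 120 mm wide, 50 mm tall, bystander; origin under its centre
- cup: low clear tub of tiles, 96 mm wide, 45 mm tall, bystander; origin under its centre
- glue: white glue tube lying flat, 107 x 34 x 22 mm, bystander; origin under its body
- sponge: yellow sponge block, 100 x 70 x 30 mm, bystander; origin under its centre
- nippers: tile nippers lying flat, 130 x 50 x 12 mm, bystander; origin under the pivot
- sleeve: the whole wooden sleeve, as above; its origin lies on its axis at its lower end (z 182 mm), z up; its own yaw means nothing
Things that resemble listed ones, but are neither listed nor needed, are in the scene too. Leave any black look-alike of the tray alone.

How it is judged (in metres and radians):
On the way, in this order (a step that is already met when the one before it is completed fails the run):
1. the tray is fully home against the back stop (within 5 mm) (x of tray in the frame of press above -0.01 m), for 0.1 s.
2. the pad bears on the tiles (over 30 N) while the sleeve is gripped (x of tray in the frame of press above -0.01 m and contact force between platen and tray above 30 N and contact force between the fingers and sleeve above 12 N), for 0.1 s.
At the end, for the whole second after the job is handed in: The tray is home (within 5 mm of the back stop), the pad presses on the tiles with 30 to 90 N, the crank is at rest and released (x of tray in the frame of press above -0.01 m and contact force between platen and tray between 30 and 90 N and velocity of joint crank between -0.05 and 0.05 rad/s); the robot touches nothing.
It fails at once if the tiles are pressed with more than 100 N and crack (contact force between platen and tray above 100 N).
It fails at once if past crank angle 2.7 the crank is turned (over 0.2 rad/s) without its sleeve gripped (value of joint crank above 2.7 rad and (velocity of joint crank above 0.2 rad/s or velocity of joint crank below -0.2 rad/s) and contact force between the fingers and sleeve below 12 N).
It fails at once if a bystander is moved more than 30 mm (distance of any of jar, bowl, cup, glue, sponge, nippers from where it was at the start of the episode above 0.03 m).
It also fails if it takes over 70 s, if anything falls off the work surface, if the arm or the gripper's body presses on something with over 40 N, if the wrist force passes 120 N, or if a joint passes its speed limit or range.

## Working session

There is one attempt and no reset: what is moved stays moved. The work goes in short steps, Python scripts to look and compute and a tool call to move; the robot and the scene stay as the last step left them, time stands still between calls to the robot, and variables do not carry over. Pictures are saved under pics/ and viewed, at most 10 in all, crops included, and the job is handed in when it is done.

Besides the shell and the picture viewer there is one more tool, called after "Request:" by a JSON object that holds its "name" and its "arguments". step_arm: Moves the arm, as the interface text tells. Scaled input: -1 to 1 covers 0.3 m each way for a shift and 45 degrees each way for a turn. Its arguments: {"type":"object","properties":{"steps":{"type":"array"}},"required":["steps"]}

```bash
mkdir -p pics; ls; python3 - <<'E'
from rig import *
import cv2,pickle
s=read_state(); print({k:s[k] for k in('time_s','position','tcp_rot','force','opening')})
d={}
for n in('scene','side'):
    d[n]=capture(n); c=d[n]; print(n,c['vertical_fov'],c['cx'],c['cy'],c['world_from_camera'])
    cv2.imwrite(f'pics/{n}0.png',c['image'][...,::-1])
pickle.dump(d,open('cap0.pkl','wb'))
E
```

```text
pics
{'time_s': 0.0, 'position': array([ 0.17498498, -0.59930086,  0.24655646]), 'tcp_rot': array([[ 9.59990876e-01,  2.80031193e-01, -2.20592891e-04],
       [ 2.80030994e-01, -9.59988472e-01,  2.18532097e-03],
       [ 4.00191407e-04, -2.15966104e-03, -9.99997588e-01]]), 'force': array([0.64489085, 0.36781307, 0.01196262]), 'opening': 1.0021461048826308}
scene 52.94305091541236 318.8958254929572 195.51544868812584 [[-0.81285959  0.48685761 -0.31973263  0.95086305]
 [ 0.58232314  0.69116721 -0.42800427  0.53674117]
 [ 0.01261157 -0.53409508 -0.84533034  1.18757471]
 [ 0.          0.          0.          1.        ]]
side 57.14634600554851 316.4369593947852 199.73507262017918 [[-0.9543832  -0.22247601  0.19914098  0.3967334 ]
 [-0.29841159  0.68800722 -0.66151083  0.60759847]
 [ 0.01015986 -0.6907608  -0.72301196  0.77496807]
 [ 0.          0.          0.          1.        ]]
```

View pics/scene0.png

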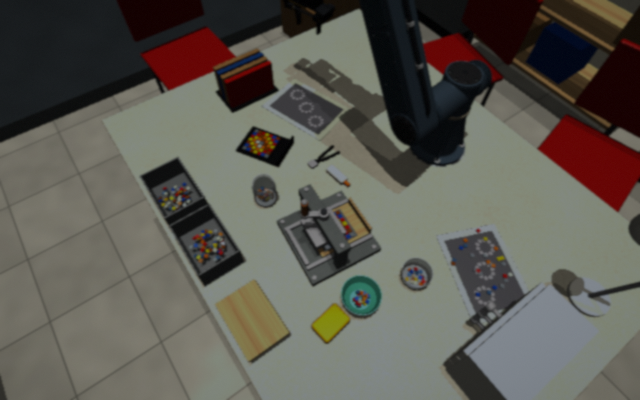

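View pics/side0.png

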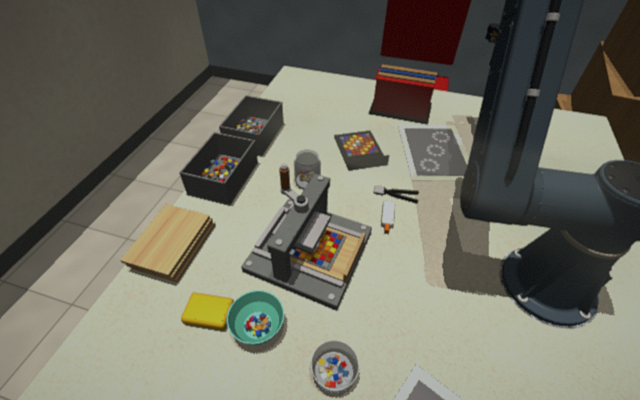

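Scene view: the press is at about (328,235), with the plywood tray in front of it, facing the robot. The black look-alike tray is at (265,145). In the side view the press is at (305,250), the brown sleeve at (285,178) and the black tray at (360,148). Next, an enlarged crop to confirm.

```bash
cat > h.py <<'E'
import numpy as np,cv2,pickle
from rig import *
def f(c): return 200/np.tan(np.radians(c['vertical_fov']/2))
def ray(c,u,v,T=None):
    T=c['world_from_camera'] if T is None else T
    d=T[:3,:3]@np.array([(u-c['cx'])/f(c),(v-c['cy'])/f(c),1]); return T[:3,3],d
def plane(c,u,v,z,T=None):
    o,d=ray(c,u,v,T); return o+d*(z-o[2])/d[2]
def tri(rs):
    A=0;b=0
    for o,d in rs:
        d=d/np.linalg.norm(d);P=np.eye(3)-np.outer(d,d);A=A+P;b=b+P@o
    return np.linalg.solve(A,b)
def proj(c,p,T=None):
    T=c['world_from_camera'] if T is None else T
    q=np.linalg.inv(T)@np.append(p,1); return f(c)*q[0]/q[2]+c['cx'],f(c)*q[1]/q[2]+c['cy']
E
python3 - <<'E'
from h import *
d=pickle.load(open('cap0.pkl','rb'))
a=cv2.resize(d['scene']['image'][175:295,265:395],(400,369),interpolation=3)
b=cv2.resize(d['side']['image'][155:315,230:390],(400,400),interpolation=3)
o=np.zeros((400,800,3),np.uint8);o[:369,:400]=a;o[:,400:]=b
cv2.imwrite('pics/crop0.png',o[...,::-1])
E
```

```text
(no output)
```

View pics/crop0.png

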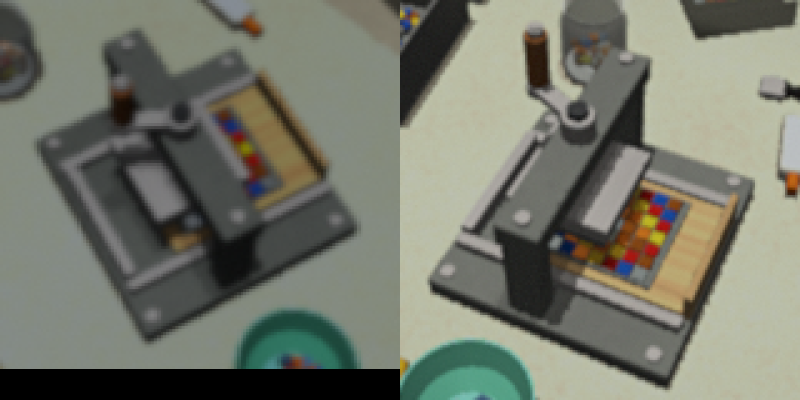

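The crop confirms the plywood tray with the mosaic on the grey press: front lip in the side crop at (715,250), sleeve at (537,58), screw cap at (577,110). The black tray isn't on the press. Now I'll compute the poses from the bed's corners, its bolts and the cap.

```bash
python3 - <<'E'
from h import *
from scipy.optimize import least_squares
d=pickle.load(open('cap0.pkl','rb'));S,D=d['scene'],d['side']
s=lambda x,y:(265+x/3.077,175+y/3.077); e=lambda x,y:(230+(x-400)/2.5,155+y/2.5)
np.set_printoptions(precision=4,suppress=True)
def t(a,b): return tri([ray(S,*s(*a)),ray(D,*e(*b))])
cap=t((181,112),(577,110)); top=t((121,80),(535,27)); print('cap',cap,'sleevetop',top)
bl={'b1':((57,143),(447,269)),'b2':((230,62),(735,181)),'b3':((335,218),(653,353))}
for k,(a,b) in bl.items(): print(k,plane(S,*s(*a),.027),plane(D,*e(*b),.027))
print('b4',plane(S,*s(152,315),.027)); print('beam',t((127,42),(625,58)),t((238,215),(522,216)))
for n,p in (('L',(430,280)),('R',(753,182)),('F',(668,376))): print(n,plane(D,*e(*p),.025))
# lip top ends
for z in(.062,): print('lip',plane(D,*e(737,196),z),plane(D,*e(688,303),z),plane(S,*s(262,73),z),plane(S,*s(327,163),z))
E
```

```text
cap [0.5921 0.0818 0.1891] sleevetop [0.6387 0.0528 0.25  ]
b1 [ 0.6654 -0.0358  0.027 ] [0.6955 0.174  0.027 ]
b2 [ 0.4527 -0.011   0.027 ] [ 0.4535 -0.0191  0.027 ]
b3 [0.4793 0.2032 0.027 ] [0.4814 0.1999 0.027 ]
b4 [0.6938 0.1796 0.027 ]
beam [ 0.5794 -0.0258  0.1612] [0.6042 0.1877 0.1633]
L [0.7066 0.1893 0.025 ]
R [ 0.4353 -0.0253  0.025 ]
F [0.4628 0.2165 0.025 ]
lip [0.4449 0.0284 0.062 ] [0.461  0.1617 0.062 ] [0.448  0.0365 0.062 ] [0.4605 0.1608 0.062 ]
```

```bash
python3 - <<'E'
from h import *
d=pickle.load(open('cap0.pkl','rb'));S,D=d['scene'],d['side']
np.set_printoptions(precision=3,suppress=True)
for n,c,p,z in [('glue tip',D,(387,230),.01),('glue end',D,(389,204),.01),('nip',D,(375,190),.01),('nip2',D,(418,196),.01),('jar',D,(307,163),.09),('books',D,(400,118),0),('books top',D,(408,70),.15),('blacktray',D,(360,148),.02),('cup',D,(334,368),.02),('bowl',D,(257,318),.03)]:
    print(n,plane(c,*p,z)[:2])
s=read_state();R=s['tcp_rot'];p=s['position']
def yaw(a):
    a=np.radians(a);x=np.array([np.cos(a),np.sin(a),0]);z=np.array([0,0,-1]);return np.c_[x,np.cross(z,x),z]
for q in [(.40,-.35,.25),(.45,-.1,.25)]: print(R.T@(np.array(q)-p)/.3)
E
```

```text
glue tip [ 0.394 -0.043]
glue end [ 0.405 -0.14 ]
nip [ 0.454 -0.184]
nip2 [ 0.33  -0.198]
jar [ 0.654 -0.149]
books [ 0.44  -0.599]
books top [ 0.449 -0.677]
blacktray [ 0.539 -0.352]
cup [0.434 0.346]
bowl [0.619 0.3  ]
[ 0.953 -0.588 -0.01 ]
[ 1.346 -1.341 -0.008]
```

Request:
{"name": "step_arm", "arguments": {"steps": [[0.95, -0.59, 0, 0, 0, 0, 0], [0.95, -0.59, 0, 0, 0, 0, 0], [0.95, -0.59, 0, 0, 0, 0, 0], [0.95, -0.59, 0, 0, 0, 0, 0], [0.95, -0.59, 0, 0, 0, 0, 0], [0.95, -0.59, 0, 0, 0, 0.25, 0], [0.95, -0.59, 0, 0, 0, 0.25, 0], [0.95, -0.59, 0, 0, 0, 0.5, 0]]}}

```text
time_s: 0.77
position: [0.394, -0.3549, 0.2473]
tcp_rot: [[1.0, -0.03, -0.0], [-0.03, -1.0, 0.001], [-0.0, -0.001, -1.0]]
force: [0.4, -0.5, 0.3]
opening: 0.531
grasp_force: 0.0
```

```bash
cat >> h.py <<'E'
AX=np.array([.5925,.081]);YAW=-6.55
a=np.radians(YAW);PX=np.array([np.cos(a),np.sin(a)]);PY=np.array([-np.sin(a),np.cos(a)])
def RD(deg=YAW):
    b=np.radians(deg);x=np.array([np.cos(b),np.sin(b),0]);z=np.array([0,0,-1]);return np.c_[x,np.cross(z,x),z]
def pw(x,y,z): return np.r_[AX+x*PX+y*PY,z]
def show(*tg,deg=YAW):
    s=read_state();R,p=s['tcp_rot'],s['position'];r=p[:2]-AX
    print('t',round(s['time_s'],2),'p',p.round(4),'press',round(r@PX,4),round(r@PY,4),'F',np.round(s['force'],2),'open',round(s['opening'],3),'grip',np.round(s['grasp_force'],1))
    print('rot',np.round(cv2.Rodrigues(R.T@RD(deg))[0].ravel()/(np.pi/4),4))
    for q in tg: print('shift',np.round(R.T@(q-p)/.3,4))
E
python3 -c "
from h import *
show(np.array([.45,-.1,.25]),pw(-.2,0,.25))"
```

```text
t 0.77 p [ 0.394  -0.3549  0.2473] press -0.1475 -0.4557 F [ 0.39 -0.49  0.3 ] open 0.531 grip 0.0
rot [-0.0014  0.0005  0.1072]
shift [ 0.161  -0.8549 -0.0083]
shift [-0.0467 -1.5283 -0.0074]
```

Request:
{"name": "step_arm", "arguments": {"steps": [[0.1, -0.45, 0, 0, 0, 0.1, 0], [0.1, -0.45, 0, 0, 0, 0.1, 0], [0.1, -0.45, 0, 0, 0, 0.1, 0], [0.1, -0.45, 0, 0, 0, 0.1, 0], [0, -1, 0, 0, 0, 0.1, 0], [0, -1, 0, 0, 0, 0.1, 0], [0, -1, 0, 0, 0, 0.1, 0], [0, -1, 0, 0, 0, 0.1, 0]]}}

```text
time_s: 1.43
position: [0.4, -0.0565, 0.2473]
tcp_rot: [[0.994, -0.105, -0.001], [-0.105, -0.994, 0.0], [-0.001, -0.0, -1.0]]
force: [1.6, 0.8, 1.6]
opening: 0.501
grasp_force: 0.0
```

```bash
python3 -c "
from h import *
show(pw(-.2,0,.25),pw(-.2,0,.065))"
```

```text
t 1.43 p [ 0.4    -0.0565  0.2473] press -0.1756 -0.1586 F [1.58 0.82 1.59] open 0.501 grip 0.0
rot [-0.0005  0.0008  0.0118]
shift [-0.0766 -0.5293 -0.0087]
shift [-0.0762 -0.5291  0.6079]
```

Request:
{"name": "step_arm", "arguments": {"steps": [[-0.08, -0.53, 0, 0, 0, 0.012, 0], [-0.08, -0.53, 0, 0, 0, 0.012, 0], [-0.08, -0.53, 0, 0, 0, 0.012, 0], [-0.08, -0.53, 0, 0, 0, 0.012, 0], [-0.08, -0.53, 0.3, 0, 0, 0.012, 0], [-0.08, -0.53, 0.55, 0, 0, 0.012, 0], [-0.08, -0.53, 0.61, 0, 0, 0.012, 0], [-0.08, -0.53, 0.61, 0, 0, 0.012, 0]]}}

```text
time_s: 2.1
position: [0.3939, 0.103, 0.0798]
tcp_rot: [[0.994, -0.112, 0.003], [-0.112, -0.994, -0.0], [0.003, -0.0, -1.0]]
force: [0.6, 0.1, -0.3]
opening: 0.5
grasp_force: 0.0
```

```bash
python3 -c "
from h import *
show(pw(-.2,0,.065),pw(-.15,0,.065),pw(-.1045,0,.065))
c=capture('side');cv2.imwrite('pics/side1.png',cv2.resize(c['image'][150:320,220:440],(792,612))[:600,:,::-1])"
```

```text
t 2.1 p [0.3939 0.103  0.0798] press -0.1998 -0.0008 F [ 0.55  0.12 -0.34] open 0.5 grip 0.0
rot [-0.0003 -0.0035  0.0031]
shift [-0.0008 -0.0027  0.0494]
shift [ 0.1659 -0.0023  0.0498]
shift [ 0.3176 -0.002   0.0502]
```

View pics/side1.png

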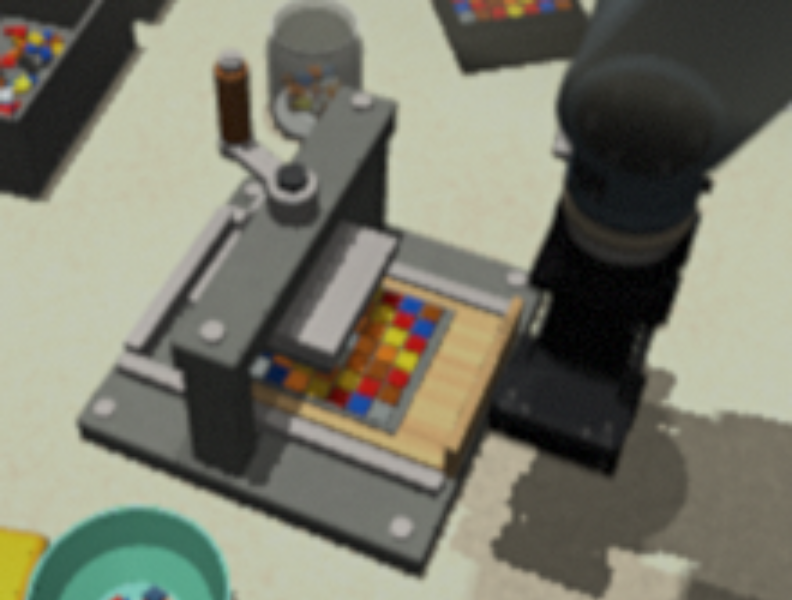

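The gripper stands just in front of the tray's lip (lip at about (485,385)), and the way is clear. Now I'll lower it the rest and push.

Request:
{"name": "step_arm", "arguments": {"steps": [[0, 0, 0, 0, 0, 0, 0], [0.04, 0, 0, 0, 0, 0, 0], [0.08, 0, 0, 0, 0, 0, 0], [0.11, 0, 0, 0, 0, 0, 0], [0.14, 0, 0, 0, 0, 0, 0], [0.17, 0, 0, 0, 0, 0, 0], [0.2, 0, 0, 0, 0, 0, 0], [0.23, 0, 0, 0, 0, 0, 0]]}}

```text
time_s: 2.82
position: [0.4576, 0.0948, 0.0822]
tcp_rot: [[0.994, -0.113, -0.01], [-0.113, -0.994, 0.001], [-0.01, 0.001, -1.0]]
force: [-7.8, 0.7, 5.6]
opening: 0.499
grasp_force: 3.9
```

```bash
python3 -c "
from h import *
show(pw(-.1045,0,.065))"
```

```text
t 2.82 p [0.4576 0.0948 0.0822] press -0.1356 -0.0016 F [-7.82  0.67  5.56] open 0.499 grip 3.9
rot [0.0007 0.0123 0.0011]
shift [ 0.1044 -0.0054  0.0564]
```

Request:
{"name": "step_arm", "arguments": {"steps": [[-0.08, 0, 0, 0, 0, 0, 0], [-0.08, 0, 0, 0, 0, 0, 0], [-0.08, 0, 0.055, 0, 0, 0, 0], [-0.08, 0, 0.055, 0, 0, 0, 0], [-0.08, 0, 0.055, 0, 0, 0, 0]]}}

```text
time_s: 3.23
position: [0.4388, 0.0971, 0.0647]
tcp_rot: [[0.994, -0.113, 0.0], [-0.113, -0.994, -0.0], [0.0, 0.0, -1.0]]
force: [0.1, 0.3, 0.1]
opening: 0.498
grasp_force: 0.0
```

```bash
python3 -c "
from h import *
show(pw(-.1045,0,.065))"
```

```text
t 3.23 p [0.4388 0.0971 0.0647] press -0.1545 -0.0015 F [0.06 0.27 0.12] open 0.498 grip 0.0
rot [ 0.     -0.0003  0.001 ]
shift [ 0.1666 -0.0049 -0.0009]
```

Request:
{"name": "step_arm", "arguments": {"steps": [[0.03, 0, 0, 0, 0, 0, 0], [0.06, 0, 0, 0, 0, 0, 0], [0.08, 0, 0, 0, 0, 0, 0], [0.1, 0, 0, 0, 0, 0, 0], [0.115, 0, 0, 0, 0, 0, 0], [0.13, 0, 0, 0, 0, 0, 0], [0.14, 0, 0, 0, 0, 0, 0], [0.15, 0, 0, 0, 0, 0, 0]]}}

```text
time_s: 3.9
position: [0.4794, 0.0924, 0.0644]
tcp_rot: [[0.994, -0.113, -0.009], [-0.113, -0.994, 0.001], [-0.009, 0.001, -1.0]]
force: [-6.5, 0.4, 6.5]
opening: 0.495
grasp_force: 3.9
```

```bash
python3 -c "
from h import *
show(pw(-.1045,0,.065))"
```

```text
t 3.9 p [0.4794 0.0924 0.0644] press -0.1137 -0.0016 F [-6.53  0.38  6.49] open 0.495 grip 3.9
rot [0.0007 0.0116 0.001 ]
shift [ 0.0306 -0.0052 -0.0023]
```

Request:
{"name": "step_arm", "arguments": {"steps": [[0.01, 0, 0, 0, 0, 0, 0], [0.02, 0, 0, 0, 0, 0, 0], [0.025, 0, 0, 0, 0, 0, 0], [0.03, 0, 0, 0, 0, 0, 0], [0.03, 0, 0, 0, 0, 0, 0]]}}

```text
time_s: 4.32
position: [0.4884, 0.0914, 0.0644]
tcp_rot: [[0.994, -0.113, -0.009], [-0.113, -0.994, 0.001], [-0.009, 0.0, -1.0]]
force: [-7.1, 0.8, 6.4]
opening: 0.501
grasp_force: 3.4
```

```bash
python3 -c "
from h import *
show(pw(-.1045,0,.065))"
```

```text
t 4.32 p [0.4884 0.0914 0.0644] press -0.1046 -0.0015 F [-7.06  0.75  6.41] open 0.501 grip 3.4
rot [0.0006 0.0112 0.001 ]
shift [ 0.0003 -0.005  -0.002 ]
```

Request:
{"name": "step_arm", "arguments": {"steps": [[0.008, 0, 0, 0, 0, 0, 0], [0.015, 0, 0, 0, 0, 0, 0], [0.02, 0, 0, 0, 0, 0, 0], [0.02, 0, 0, 0, 0, 0, 0]]}}

```text
time_s: 4.65
position: [0.4886, 0.0914, 0.0641]
tcp_rot: [[0.993, -0.113, -0.021], [-0.113, -0.994, 0.001], [-0.021, 0.001, -1.0]]
force: [-15.4, 2.8, 12.5]
opening: 0.5
grasp_force: 7.3
```

Request:
{"name": "step_arm", "arguments": {"steps": [[0.007, 0, 0, 0, 0, 0, 0], [0.013, 0, 0, 0, 0, 0, 0], [0.013, 0, 0, 0, 0, 0, 0]]}}

```text
time_s: 4.9
position: [0.4887, 0.0914, 0.064]
tcp_rot: [[0.993, -0.113, -0.029], [-0.113, -0.994, 0.002], [-0.029, 0.001, -1.0]]
force: [-19.6, 1.7, 16.4]
opening: 0.5
grasp_force: 9.8
```

```bash
python3 -c "
from h import *
show(pw(-.1045,0,.065))
c=capture('side');cv2.imwrite('pics/side2.png',cv2.resize(c['image'][150:320,220:440],(792,612))[:600,:,::-1])"
```

```text
t 4.9 p [0.4887 0.0914 0.064 ] press -0.1043 -0.0016 F [-19.62   1.73  16.45] open 0.5 grip 9.8
rot [0.0019 0.0371 0.0014]
shift [-0.0008 -0.0052 -0.0034]
```

View pics/side2.png

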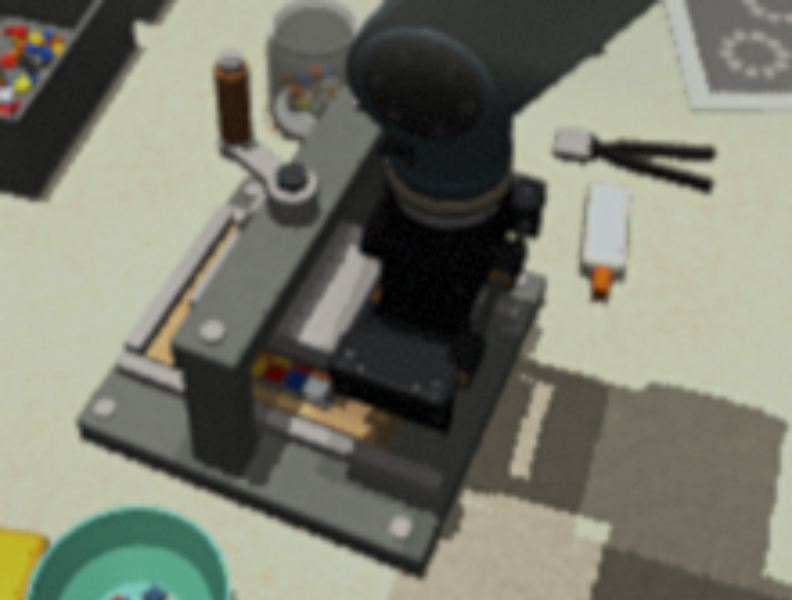

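The tray is home: force rises to 20 N with no motion, TCP at press x = -0.104 as predicted, and wood reaches the stop at (165,340). Next I'll back off and go to the sleeve.

Request:
{"name": "step_arm", "arguments": {"steps": [[-0.1, 0, 0, 0, 0, 0, 0], [-0.15, 0, 0, 0, 0, 0, 0], [-0.15, 0, -0.15, 0, 0, 0, 0], [-0.15, 0, -0.3, 0, 0, 0, 0], [-0.15, 0, -0.45, 0, 0, 0, 0], [-0.15, 0, -0.6, 0, 0, 0, -0.4], [-0.15, 0, -0.8, 0, 0, 0, -0.4], [-0.15, 0, -0.8, 0, 0, 0, -0.4]]}}

```text
time_s: 5.62
position: [0.4586, 0.095, 0.3088]
tcp_rot: [[0.994, -0.113, 0.006], [-0.113, -0.994, -0.0], [0.006, -0.0, -1.0]]
force: [1.2, -0.1, -0.1]
opening: 0.637
grasp_force: 0.0
```

```bash
python3 -c "
from h import *
show(np.array([.639,.0525,.3]),np.array([.639,.0525,.223]))
S=capture('scene');D=capture('side');pickle.dump((S,D),open('cap1.pkl','wb'))
for n,c,q in(('S',S,(303,206)),('D',D,(285,176))):
    im=c['image'];h=cv2.cvtColor(im,cv2.COLOR_RGB2HSV);x,y=q;w=h[y-20:y+20,x-15:x+15].astype(int)
    m=((w[...,0]<18)&(w[...,1]>100)&(w[...,2]<160)).astype(np.uint8)
    k=cv2.connectedComponentsWithStats(m);i=1+np.argmax(k[2][1:,4]);print(n,k[2][i],k[3][i]+[x-15,y-20])
"
```

```text
t 5.62 p [0.4586 0.095  0.3088] press -0.1346 -0.0014 F [ 1.18 -0.12 -0.15] open 0.637 grip 0.0
rot [-0.0006 -0.0079  0.0009]
shift [0.6134 0.0726 0.033 ]
shift [0.6118 0.0728 0.2897]
S [14 18  6 11 56] [304.41071429 208.92857143]
D [ 10  12   9  22 150] [284.44666667 178.66      ]
```

```bash
python3 -c "
from h import *
S,D=pickle.load(open('cap1.pkl','rb'))
print(tri([ray(S,304.4,208.9),ray(D,284.4,178.7)]),plane(D,284.4,178.7,.212),plane(S,304.4,208.9,.212))"
```

```text
[0.64007189 0.05387892 0.21164368] [0.63953396 0.05240044 0.212     ] [0.64113776 0.05551031 0.212     ]
```

Request:
{"name": "step_arm", "arguments": {"steps": [[0.61, 0.07, 0, 0, 0, 0, -0.4], [0.61, 0.07, 0, 0, 0, 0, -0.4], [0.61, 0.07, 0, 0, 0, 0, -0.4], [0.61, 0.07, 0, 0, 0, 0, -0.4], [0.61, 0.07, 0, 0, 0, 0, -0.4], [0.61, 0.07, 0, 0, 0, 0, -0.4], [0.61, 0.07, 0, 0, 0, 0, -0.4]]}}

```text
time_s: 6.3
position: [0.6367, 0.053, 0.3028]
tcp_rot: [[0.993, -0.114, -0.003], [-0.114, -0.993, 0.0], [-0.003, -0.0, -1.0]]
force: [0.2, -0.2, -1.0]
opening: 0.699
grasp_force: 0.0
```

```bash
python3 -c "
from h import *
show(np.array([.639,.0525,.3]),np.array([.639,.0525,.223]))
c=capture('wrist');cv2.imwrite('pics/w1.png',c['image'][...,::-1])
s=read_state();T=np.eye(4);T[:3,:3]=s['tcp_rot'];T[:3,3]=s['position'];T=T@c['T_tool_cam']
pickle.dump((c,T),open('w1.pkl','wb'));print(proj(c,[.639,.0525,.249],T),proj(c,[.5925,.081,.19],T))
"
```

```text
t 6.3 p [0.6367 0.053  0.3028] press 0.0471 -0.0227 F [ 0.17 -0.22 -0.98] open 0.699 grip 0.0
rot [-0.0001  0.0034 -0.0001]
shift [0.0079 0.0009 0.0093]
shift [0.0086 0.0009 0.266 ]
(np.float64(320.3902300028041), np.float64(223.10691792098956)) (np.float64(293.1758771682105), np.float64(254.4630032585286))
```

View pics/w1.png

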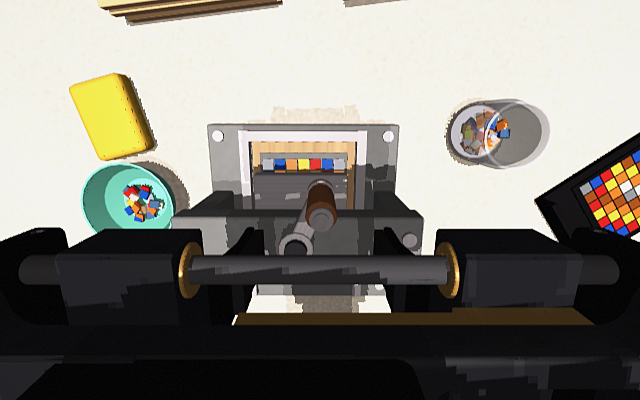

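The pin and sleeve stand between the open fingers at (321,217), the screw axis at (293,243). This matches the triangulation, so I'll descend and grip.

Request:
{"name": "step_arm", "arguments": {"steps": [[0.011, 0, 0.1, 0, 0, 0, -0.4], [0.011, 0, 0.2, 0, 0, 0, -0.4], [0.011, 0, 0.26, 0, 0, 0, -0.4], [0.011, 0, 0.26, 0, 0, 0, -0.4], [0.011, 0, 0.26, 0, 0, 0, -0.4]]}}

```text
time_s: 6.77
position: [0.638, 0.0537, 0.2259]
tcp_rot: [[0.994, -0.113, -0.003], [-0.113, -0.994, 0.0], [-0.003, 0.0, -1.0]]
force: [0.1, 0.2, 0.9]
opening: 0.704
grasp_force: 0.0
```

```bash
python3 -c "
from h import *
show(np.array([.640,.053,.223]))"
```

```text
t 6.77 p [0.638  0.0537 0.2259] press 0.0483 -0.0219 F [0.11 0.16 0.92] open 0.704 grip 0.0
rot [0.     0.0041 0.0018]
shift [0.0071 0.0016 0.0095]
```

Request:
{"name": "step_arm", "arguments": {"steps": [[0, 0, 0, 0, 0, 0, 0.3], [0, 0, 0, 0, 0, 0, 0.6], [0, 0, 0, 0, 0, 0, 1], [0, 0, 0, 0, 0, 0, 1], [0, 0, 0, 0, 0, 0, 1], [0, 0, 0, 0, 0, 0, 1]]}}

```text
time_s: 7.27
position: [0.6399, 0.0531, 0.2269]
tcp_rot: [[0.994, -0.113, 0.001], [-0.113, -0.994, -0.0], [0.001, -0.0, -1.0]]
force: [-0.5, -0.2, -0.8]
opening: 0.33
grasp_force: 0.0
```

```bash
python3 -c "
from h import *
show(np.array([.640,.053,.223]))
print(RD())
c=capture('wrist');cv2.imwrite('pics/w2.png',c['image'][...,::-1])"
```

```text
t 7.27 p [0.6399 0.0531 0.2269] press 0.0503 -0.0223 F [-0.47 -0.21 -0.84] open 0.33 grip 0.0
rot [-0.     -0.0011  0.001 ]
shift [0.0003 0.0003 0.0131]
[[ 0.99347269 -0.11407023  0.        ]
 [-0.11407023 -0.99347269  0.        ]
 [ 0.         -0.         -1.        ]]
```

View pics/w2.png

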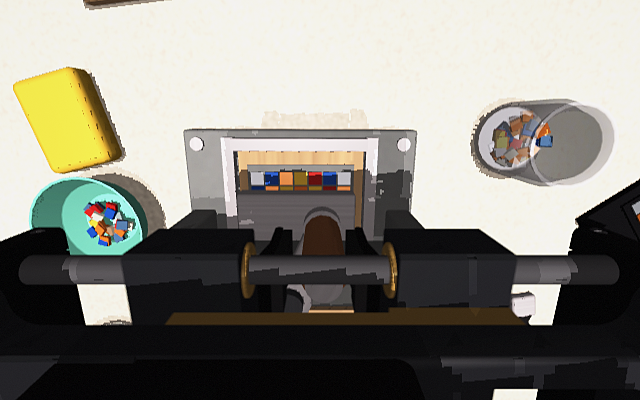

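The sleeve at (322,240) is centred between the fingers, which are still closing. I'll finish the grip.

Request:
{"name": "step_arm", "arguments": {"steps": [[0, 0, 0, 0, 0, 0, 1], [0, 0, 0, 0, 0, 0, 1], [0, 0, 0, 0, 0, 0, 1], [0, 0, 0, 0, 0, 0, 1]]}}

```text
time_s: 7.65
position: [0.6398, 0.0514, 0.2268]
tcp_rot: [[0.994, -0.113, -0.0], [-0.113, -0.994, -0.003], [0.0, 0.003, -1.0]]
force: [-1.5, -5.2, 1.2]
opening: 0.245
grasp_force: 30.0
```

```bash
cat >> h.py <<'E'
def wind(th,C=AX,r=.055):
    # clockwise: world angle of sleeve falls as crank grows; th = crank targets
    s=read_state();p=s['position'];R=s['tcp_rot'];show()
    q=p[:2]-C;ang=np.arctan2(q[1],q[0]);F=s['force'][:2];rad=q/np.hypot(*q);tan=np.array([rad[1],-rad[0]])
    print('ang',round(ang,3),'crank~',round((np.radians(YAW)+1.2-ang)%(2*np.pi),3),'r',round(np.hypot(*q),4),'Ft',round(F@tan,2),'Fr',round(F@rad,2))
    for t in th: print(np.round(R.T@np.r_[C+r*np.array([np.cos(ang-t),np.sin(ang-t)])-p[:2],0]/.3,3)[:2].tolist(),end=' ')
E
python3 -c "
from h import *
wind([.1,.2,.35,.5,.65,.8,.95,1.1])"
```

```text
t 7.65 p [0.6398 0.0514 0.2268] press 0.0504 -0.0241 F [-1.51 -5.15  1.19] open 0.245 grip 30.0
rot [ 0.004  -0.0004  0.001 ]
ang -0.56 crank~ 1.646 r 0.0558 Ft 5.17 Fr 1.45
[-0.011, 0.015] [-0.021, 0.03] [-0.04, 0.051] [-0.061, 0.068] [-0.084, 0.083] [-0.109, 0.093] [-0.136, 0.1] [-0.163, 0.103]
```

Request:
{"name": "step_arm", "arguments": {"steps": [[-0.011, 0.015, 0, 0, 0, 0, 1], [-0.021, 0.03, 0, 0, 0, 0, 1], [-0.04, 0.051, 0, 0, 0, 0, 1], [-0.061, 0.068, 0, 0, 0, 0, 1], [-0.084, 0.083, 0, 0, 0, 0, 1], [-0.109, 0.093, 0, 0, 0, 0, 1], [-0.136, 0.1, 0, 0, 0, 0, 1], [-0.163, 0.103, 0, 0, 0, 0, 1]]}}

```text
time_s: 8.32
position: [0.5916, 0.0244, 0.2269]
tcp_rot: [[0.994, -0.113, 0.01], [-0.113, -0.994, -0.006], [0.011, 0.005, -1.0]]
force: [6.3, -8.8, -4.2]
opening: 0.242
grasp_force: 30.0
```

```bash
python3 -c "
from h import *
wind([.2,.35,.5,.65,.8,.95,1.1,1.25])"
```

```text
t 8.32 p [0.5916 0.0244 0.2269] press 0.0055 -0.0564 F [ 6.31 -8.8  -4.2 ] open 0.242 grip 30.0
rot [ 0.0065 -0.0134  0.001 ]
ang -1.587 crank~ 2.673 r 0.0566 Ft -6.46 Fr 8.7
[-0.037, -0.006] [-0.064, -0.01] [-0.09, -0.019] [-0.115, -0.032] [-0.137, -0.048] [-0.156, -0.067] [-0.173, -0.089] [-0.186, -0.113]
```

```bash
cat >> h.py <<'E'
import json,os
def cw(last,steps,C=np.array([.5925,.0794]),r=.055):
    # last: last commanded shift row (2 numbers) since previous cmd; steps: crank increments of command
    st=json.load(open('cmd.json'));R=RD()
    cmd=np.array(st['cmd'])+(R@np.r_[np.array(last)*.3,0])[:2]
    s=read_state();p=s['position'];log=st['log']+[[p[0],p[1]]]
    json.dump({'cmd':cmd.tolist(),'log':log},open('cmd.json','w'))
    L=np.array(log);c=np.linalg.lstsq(np.c_[2*L,np.ones(len(L))],(L**2).sum(1),rcond=None)[0]
    print('fit',c[:2].round(4),np.sqrt(max(0,c[2]+c[:2]@c[:2])).round(4)) if len(L)>3 else 0
    q=p[:2]-C;ang=np.arctan2(q[1],q[0]);F=s['force'][:2];rad=q/np.hypot(*q);tan=np.array([rad[1],-rad[0]])
    k=cmd-C;ca=np.arctan2(k[1],k[0])
    print('t',round(s['time_s'],2),'z',round(p[2],4),'crank~',round((np.radians(YAW)+1.2-ang)%(2*np.pi),3),'lag',round((ang-ca+3)%(2*np.pi)-3,3),'r',round(np.hypot(*q),4),'Ft',round(F@tan,2),'Fr',round(F@rad,2),'Fz',round(s['force'][2],1),'grip',round(float(s['grasp_force']),1),'open',round(s['opening'],3))
    for t in steps: print(np.round(R.T@np.r_[C+r*np.array([np.cos(ca-t),np.sin(ca-t)])-cmd,0]/.3,3)[:2].tolist(),end=' ')
json.dump({'cmd':[.6399,.0531],'log':[[.6398,.0514]]},open('cmd.json','w')) if not os.path.exists('cmd.json') else 0
E
python3 -c "
from h import *
cw([-.163,.103],[.15,.3,.45,.6,.75,.9,1.05,1.2])"
```

```text
t 8.32 z 0.2269 crank~ 2.674 lag 0.074 r 0.055 Ft -6.46 Fr 8.69 Fz -4.2 grip 30.0 open 0.242
[-0.027, 0.01] [-0.054, 0.004] [-0.08, -0.005] [-0.104, -0.018] [-0.126, -0.035] [-0.145, -0.055] [-0.161, -0.077] [-0.173, -0.102]
```

Request:
{"name": "step_arm", "arguments": {"steps": [[-0.027, 0.01, 0, 0, 0, 0, 1], [-0.054, 0.004, 0, 0, 0, 0, 1], [-0.08, -0.005, 0, 0, 0, 0, 1], [-0.104, -0.018, 0, 0, 0, 0, 1], [-0.126, -0.035, 0, 0, 0, 0, 1], [-0.145, -0.055, 0, 0, 0, 0, 1], [-0.161, -0.077, 0, 0, 0, 0, 1], [-0.173, -0.102, 0, 0, 0, 0, 1]]}}

```text
time_s: 8.98
position: [0.5399, 0.0624, 0.2267]
tcp_rot: [[0.994, -0.113, 0.001], [-0.113, -0.994, -0.004], [0.002, 0.004, -1.0]]
force: [0.8, -6.7, -0.1]
opening: 0.242
grasp_force: 30.0
```

```bash
python3 -c "
from h import *
cw([-.173,-.102],[.15,.3,.45,.6,.75,.9,1.05,1.2])"
```

```text
t 8.98 z 0.2267 crank~ 3.914 lag 0.034 r 0.0553 Ft -6.59 Fr 1.28 Fz -0.1 grip 30.0 open 0.242
[-0.009, -0.026] [-0.014, -0.053] [-0.014, -0.081] [-0.01, -0.108] [-0.003, -0.134] [0.009, -0.159] [0.024, -0.182] [0.042, -0.202]
```

Request:
{"name": "step_arm", "arguments": {"steps": [[-0.009, -0.026, 0, 0, 0, 0, 1], [-0.014, -0.053, 0, 0, 0, 0, 1], [-0.014, -0.081, 0, 0, 0, 0, 1], [-0.01, -0.108, 0, 0, 0, 0, 1], [-0.003, -0.134, 0, 0, 0, 0, 1], [0.009, -0.159, 0, 0, 0, 0, 1], [0.024, -0.182, 0, 0, 0, 0, 1], [0.042, -0.202, 0, 0, 0, 0, 1]]}}

```text
time_s: 9.65
position: [0.5576, 0.1218, 0.2266]
tcp_rot: [[0.994, -0.112, -0.003], [-0.112, -0.994, -0.003], [-0.003, 0.004, -1.0]]
force: [-3.7, -6.1, 4.0]
opening: 0.242
grasp_force: 30.0
```

```bash
python3 -c "
from h import *
cw([.042,-.202],[.05,.1,.15,.2,.25])"
```

```text
fit [0.5923 0.0792] 0.055
t 9.65 z 0.2266 crank~ 5.11 lag 0.036 r 0.0549 Ft -6.73 Fr -2.39 Fz 4.0 grip 30.0 open 0.242
[0.007, -0.006] [0.014, -0.012] [0.021, -0.018] [0.029, -0.023] [0.036, -0.027]
```

Request:
{"name": "step_arm", "arguments": {"steps": [[0.007, -0.006, 0, 0, 0, 0, 1], [0.014, -0.012, 0, 0, 0, 0, 1], [0.021, -0.018, 0, 0, 0, 0, 1], [0.029, -0.023, 0, 0, 0, 0, 1], [0.036, -0.027, 0, 0, 0, 0, 1]]}}

```text
time_s: 10.07
position: [0.5688, 0.1288, 0.2266]
tcp_rot: [[0.994, -0.113, -0.004], [-0.113, -0.994, -0.002], [-0.004, 0.002, -1.0]]
force: [-4.4, -4.3, 5.7]
opening: 0.24
grasp_force: 30.0
```

```bash
python3 -c "
from h import *
cw([.036,-.027],[.05,.1,.15,.2,.25])"
```

```text
fit [0.5923 0.0792] 0.0549
t 10.07 z 0.2266 crank~ 5.351 lag 0.041 r 0.0548 Ft -5.83 Fr -1.93 Fz 5.7 grip 30.0 open 0.24
[0.008, -0.005] [0.016, -0.008] [0.025, -0.012] [0.033, -0.015] [0.042, -0.018]
```

Request:
{"name": "step_arm", "arguments": {"steps": [[0.008, -0.005, 0, 0, 0, 0, 1], [0.016, -0.008, 0, 0, 0, 0, 1], [0.025, -0.012, 0, 0, 0, 0, 1], [0.033, -0.015, 0, 0, 0, 0, 1], [0.042, -0.018, 0, 0, 0, 0, 1]]}}

```text
time_s: 10.48
position: [0.5813, 0.133, 0.2266]
tcp_rot: [[0.994, -0.113, -0.005], [-0.113, -0.994, -0.002], [-0.005, 0.002, -1.0]]
force: [-5.7, -3.4, 6.4]
opening: 0.244
grasp_force: 30.0
```

```bash
python3 -c "
from h import *
cw([.042,-.018],[.05,.1,.15,.2,.25])"
```

```text
fit [0.5923 0.0792] 0.0549
t 10.48 z 0.2266 crank~ 5.593 lag 0.049 r 0.0547 Ft -6.26 Fr -2.18 Fz 6.4 grip 30.0 open 0.244
[0.009, -0.002] [0.018, -0.004] [0.027, -0.005] [0.036, -0.006] [0.045, -0.006]
```

Request:
{"name": "step_arm", "arguments": {"steps": [[0.009, -0.002, 0, 0, 0, 0, 1], [0.018, -0.004, 0, 0, 0, 0, 1], [0.027, -0.005, 0, 0, 0, 0, 1], [0.036, -0.006, 0, 0, 0, 0, 1], [0.045, -0.006, 0, 0, 0, 0, 1]]}}

```text
time_s: 10.9
position: [0.5946, 0.134, 0.2266]
tcp_rot: [[0.994, -0.113, -0.006], [-0.113, -0.994, 0.0], [-0.006, 0.001, -1.0]]
force: [-5.4, -1.4, 7.1]
opening: 0.243
grasp_force: 30.0
```

```bash
python3 -c "
from h import *
cw([.045,-.006],[.05,.1,.15,.2,.25])"
```

```text
fit [0.5923 0.0791] 0.0549
t 10.9 z 0.2266 crank~ 5.836 lag 0.054 r 0.0546 Ft -5.37 Fr -1.6 Fz 7.1 grip 30.0 open 0.243
[0.009, -0.0] [0.018, 0.0] [0.027, 0.001] [0.036, 0.002] [0.045, 0.004]
```

Request:
{"name": "step_arm", "arguments": {"steps": [[0.009, 0, 0, 0, 0, 0, 1], [0.018, 0, 0, 0, 0, 0, 1], [0.027, 0.001, 0, 0, 0, 0, 1], [0.036, 0.002, 0, 0, 0, 0, 1], [0.045, 0.004, 0, 0, 0, 0, 1]]}}

```text
time_s: 11.32
position: [0.6077, 0.1319, 0.2266]
tcp_rot: [[0.994, -0.113, -0.007], [-0.113, -0.994, 0.001], [-0.007, -0.0, -1.0]]
force: [-6.7, -0.2, 7.5]
opening: 0.24
grasp_force: 30.0
```

```bash
python3 -c "
from h import *
cw([.045,.004],[.05,.1,.15,.2,.25])"
```

```text
fit [0.5923 0.0791] 0.0549
t 11.32 z 0.2266 crank~ 6.08 lag 0.058 r 0.0546 Ft -6.42 Fr -2.05 Fz 7.5 grip 30.0 open 0.24
[0.009, 0.002] [0.018, 0.005] [0.026, 0.008] [0.035, 0.012] [0.043, 0.016]
```

Request:
{"name": "step_arm", "arguments": {"steps": [[0.009, 0.002, 0, 0, 0, 0, 1], [0.018, 0.005, 0, 0, 0, 0, 1], [0.026, 0.008, 0, 0, 0, 0, 1], [0.035, 0.012, 0, 0, 0, 0, 1], [0.043, 0.016, 0, 0, 0, 0, 1]]}}

```text
time_s: 11.73
position: [0.6198, 0.1266, 0.2266]
tcp_rot: [[0.994, -0.113, -0.007], [-0.113, -0.994, 0.003], [-0.007, -0.002, -1.0]]
force: [-7.2, 2.6, 7.2]
opening: 0.245
grasp_force: 30.0
```

```bash
python3 -c "
from h import *
cw([.043,.016],[.05,.1,.15,.2,.25])"
```

```text
fit [0.5923 0.0791] 0.0549
t 11.73 z 0.2266 crank~ 0.04 lag 0.065 r 0.0545 Ft -7.53 Fr -1.35 Fz 7.2 grip 30.0 open 0.245
[0.008, 0.004] [0.016, 0.009] [0.023, 0.014] [0.031, 0.02] [0.038, 0.026]
```

Request:
{"name": "step_arm", "arguments": {"steps": [[0.008, 0.004, 0, 0, 0, 0, 1], [0.016, 0.009, 0, 0, 0, 0, 1], [0.023, 0.014, 0, 0, 0, 0, 1], [0.023, 0.014, 0, 0, 0, 0, 1]]}}

```text
time_s: 12.07
position: [0.6263, 0.1222, 0.2267]
tcp_rot: [[0.994, -0.114, -0.007], [-0.113, -0.994, 0.004], [-0.007, -0.004, -1.0]]
force: [-6.4, 3.2, 6.4]
opening: 0.242
grasp_force: 30.0
```

```bash
python3 -c "
from h import *
cw([.023,.014],[.05,.1,.15,.2,.25])"
```

```text
fit [0.5923 0.0791] 0.0549
t 12.07 z 0.2267 crank~ 0.183 lag 0.069 r 0.0546 Ft -7.03 Fr -1.41 Fz 6.4 grip 30.0 open 0.242
[0.007, 0.006] [0.014, 0.011] [0.021, 0.018] [0.027, 0.024] [0.033, 0.031]
```

Request:
{"name": "step_arm", "arguments": {"steps": [[0.007, 0.006, 0, 0, 0, 0, 1], [0.014, 0.011, 0, 0, 0, 0, 1], [0.021, 0.018, 0, 0, 0, 0, 1], [0.021, 0.018, 0, 0, 0, 0, 1]]}}

```text
time_s: 12.4
position: [0.6319, 0.1171, 0.2267]
tcp_rot: [[0.994, -0.114, -0.006], [-0.114, -0.994, 0.006], [-0.007, -0.006, -1.0]]
force: [-6.3, 5.4, 6.5]
opening: 0.245
grasp_force: 30.0
```

```bash
python3 -c "
from h import *
cw([.021,.018],[.05,.1,.15,.2,.25])"
```

```text
fit [0.5923 0.0791] 0.0549
t 12.4 z 0.2267 crank~ 0.323 lag 0.08 r 0.0546 Ft -8.24 Fr -0.84 Fz 6.5 grip 30.0 open 0.245
[0.007, 0.006] [0.013, 0.013] [0.018, 0.02] [0.024, 0.028] [0.029, 0.036]
```

Request:
{"name": "step_arm", "arguments": {"steps": [[0.007, 0.006, 0, 0, 0, 0, 1], [0.013, 0.013, 0, 0, 0, 0, 1], [0.018, 0.02, 0, 0, 0, 0, 1], [0.018, 0.02, 0, 0, 0, 0, 1]]}}

```text
time_s: 12.73
position: [0.6366, 0.1115, 0.2267]
tcp_rot: [[0.994, -0.114, -0.006], [-0.114, -0.993, 0.008], [-0.007, -0.007, -1.0]]
force: [-6.5, 7.7, 6.3]
opening: 0.243
grasp_force: 30.0
```

```bash
python3 -c "
from h import *
cw([.018,.02],[.05,.1,.15,.2,.25])"
```

```text
fit [0.5923 0.0791] 0.0549
t 12.73 z 0.2267 crank~ 0.457 lag 0.093 r 0.0546 Ft -10.05 Fr -0.69 Fz 6.3 grip 30.0 open 0.243
[0.005, 0.007] [0.01, 0.015] [0.015, 0.023] [0.019, 0.031] [0.023, 0.04]
```

Request:
{"name": "step_arm", "arguments": {"steps": [[0.004, 0.005, 0, 0, 0, 0, 1], [0.007, 0.01, 0, 0, 0, 0, 1], [0.01, 0.015, 0, 0, 0, 0, 1], [0.01, 0.015, 0, 0, 0, 0, 1]]}}

```text
time_s: 13.07
position: [0.6392, 0.1076, 0.2267]
tcp_rot: [[0.994, -0.114, -0.006], [-0.113, -0.993, 0.01], [-0.007, -0.009, -1.0]]
force: [-5.2, 9.4, 5.7]
opening: 0.244
grasp_force: 30.0
```

```bash
python3 -c "
from h import *
cw([.01,.015],[.03,.06,.1]);print()
C=np.array([.5923,.0792])
for i in range(8):
    capture('side');s=read_state();q=s['position'][:2]-C;r=q/np.hypot(*q);F=s['force'][:2];print(round(F@[r[1],-r[0]],2),round((np.radians(YAW)+1.2-np.arctan2(q[1],q[0])),3))"
```

```text
fit [0.5923 0.0791] 0.0549
t 13.07 z 0.2267 crank~ 0.543 lag 0.106 r 0.0546 Ft -10.76 Fr 0.41 Fz 5.7 grip 30.0 open 0.244
[0.003, 0.005] [0.006, 0.009] [0.009, 0.016] 
-11.5 0.541
-11.31 0.541
-10.87 0.541
-11.26 0.541
-10.58 0.542
-10.73 0.542
-11.16 0.542
-11.71 0.541
```

About 58 N on the tiles: 5.0 N above the free-winding force, touch at about 6.36 and the crank now at 6.82. Before opening I'll take the arm's elastic load off the sleeve.

Request:
{"name": "step_arm", "arguments": {"steps": [[-0.003, -0.005, 0, 0, 0, 0, 1], [-0.006, -0.009, 0, 0, 0, 0, 1], [-0.009, -0.014, 0, 0, 0, 0, 1], [-0.01, -0.016, 0, 0, 0, 0, 1], [-0.01, -0.016, 0, 0, 0, 0, 1]]}}

```text
time_s: 13.88
position: [0.639, 0.1081, 0.2267]
tcp_rot: [[0.994, -0.113, -0.001], [-0.113, -0.994, 0.001], [-0.001, -0.001, -1.0]]
force: [-3.1, 2.0, 5.2]
opening: 0.247
grasp_force: 30.0
```

```bash
python3 -c "
from h import *
cw([-.01,-.016],[.03])"
```

```text
fit [0.5923 0.0791] 0.0549
t 13.88 z 0.2267 crank~ 0.533 lag 0.013 r 0.0547 Ft -3.32 Fr -1.59 Fz 5.2 grip 30.0 open 0.247
[0.003, 0.005]
```

Request:
{"name": "step_arm", "arguments": {"steps": [[0, 0, 0, 0, 0, 0, 0.3], [0, 0, 0, 0, 0, 0, 0], [0, 0, 0, 0, 0, 0, -0.2], [0, 0, 0, 0, 0, 0, -0.2], [0, 0, 0, 0, 0, 0, -0.2], [0, 0, 0, 0, 0, 0, -0.2]]}}

```text
time_s: 14.38
position: [0.6398, 0.1076, 0.2261]
tcp_rot: [[0.994, -0.114, 0.0], [-0.114, -0.994, -0.0], [0.0, 0.0, -1.0]]
force: [0.8, 0.0, -0.1]
opening: 0.571
grasp_force: 0.0
```

Request:
{"name": "step_arm", "arguments": {"steps": [[0, 0, -0.05, 0, 0, 0, -0.2], [0, 0, -0.12, 0, 0, 0, -0.2], [0, 0, -0.24, 0, 0, 0, -0.2], [0, 0, -0.36, 0, 0, 0, -0.2], [0, 0, -0.4, 0, 0, 0, -0.2], [0, 0, -0.4, 0, 0, 0, -0.2]]}}

```text
time_s: 14.88
position: [0.642, 0.1078, 0.3515]
tcp_rot: [[0.994, -0.113, 0.01], [-0.113, -0.994, -0.0], [0.01, -0.001, -1.0]]
force: [0.6, 0.5, -0.1]
opening: 0.6
grasp_force: 0.0
```

```bash
python3 -c "
from h import *
show()
c=capture('side');cv2.imwrite('pics/side3.png',cv2.resize(c['image'][140:320,215:435],(792,600))[:,:,::-1])"
```

```text
t 14.88 p [0.642  0.1078 0.3515] press 0.0461 0.0323 F [ 0.6   0.51 -0.11] open 0.6 grip 0.0
rot [-0.0014 -0.0131  0.001 ]
```

View pics/side3.png

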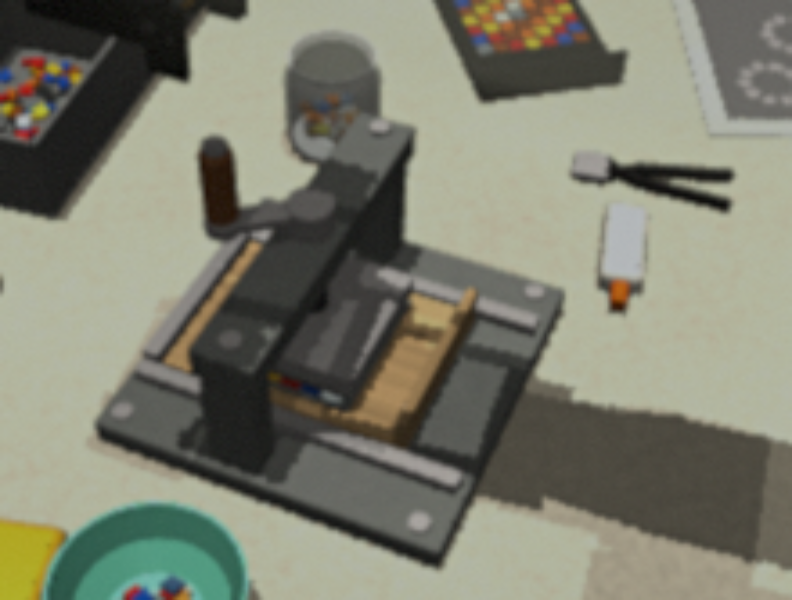

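The tray is against the stop (wood meets it at (210,310)), the platen is down on the tiles at (345,330), the sleeve at (218,185) is free, and the bystanders are where they were.

```bash
python3 -c "
from rig import *
print(hand_in())"
```

```text
the job is handed in; nothing more can be done
None
```

The tray is home against the back stop, the crank is wound to about 60 N on the tiles (estimated from the force at the sleeve) and released, and the job is handed in; the judge returned no verdict.

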